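# Shut the fragment tin and push its drawer home

## Task

Put the sample tin away for the night without picking anything up: with the fingertips push the open lid of the green tin over and down until it is shut, and only then push the open top drawer, with the tin in it, gently all the way home. Do not grasp or lift the tin, and leave the other things on and around the cabinet where they are.

Things in the scene. Friction and masses are not known exactly. Their poses are not given: they have to be found in the camera images.
- cabinet: Small grey two-drawer desktop cabinet with blue drawer fronts, fixed to the table; shell 220 deep x 190 wide x 150 mm high. Origin at table level below the middle of the shell's front edge; its x axis points from the front to the back of the shell (away from the robot at yaw 0), y along its width, z up. The shell's flat top lies at z = 150 mm and begins at x = 0. The closed lower drawer is fixed.
- cabinet_drawer (a joint): Travel of the top drawer in m: 0 = fully home, grows as it comes out along the cabinet's -x; stop at 0.165; starts 0.125 to 0.145 out. It slides with about 1.5 N of friction and some damping, with no catch or spring. Drawer floor 83 mm above the table, drawer walls 41 mm above the floor; the blue front is 12 mm thick and its outer face lies 12 mm before the shell when home.
- drawer_pull (a point): Middle of the steel bow handle of the top drawer: round bar 8 mm thick, straight for 82 mm along the cabinet's y, its axis 22 mm before the blue front and 125 mm above the table. The frame has the cabinet's axes. It can be pushed from the front, and moves with the drawer.
- sample_tin: Loose green sheet-metal tin, 94 (x) x 134 (y) x 37 mm high, about 160 g, standing in the top drawer with its hinge toward the cabinet, its axes about along the cabinet's. Origin at the centre of its underside, on the drawer floor; lid hinge along its y axis at x = +45, z = 34 mm.
- sample_tin_lid (a joint): Angle of the tin's lid in rad: 0 = shut, 1.57 = upright, stop at 1.92 (leaning back toward the cabinet); starts 1.65 to 1.88. The hinge rubs a little: the lid stays where left near upright and drops shut by itself only when pushed well over; nothing holds it shut but its weight.
- tin_lip (a point): Middle of the lid's front lip, 90 mm from the hinge axis and level with it when shut (about 3 mm below it). With the lid open it is the lid's upper edge, about 200 mm above the table. The lid is a flat sheet whose outer face is 3 mm from the hinge axis, with an 8 to 10 mm rim.
- tape_roll: Small loose roll of cotton tape, 57 mm across, 13 mm high, lying in the tin; origin at the centre of its underside. It is put away with the tin.
- loupe: Loose black eyepiece loupe, 40 mm across, 28 mm high, standing near one side of the cabinet's top, about 95 mm behind its front edge. Origin at the centre of its underside. To be left alone.
- linen_thread: Loose bobbin of linen thread, 33 mm across, 42 mm high, standing near one side of the cabinet's top, about 95 mm behind its front edge. Origin at the centre of its underside. To be left alone.
- tape_reel: Loose reel of tying tape, 88 mm across, 105 mm high, standing on the table at the right front. Origin at the centre of its underside. To be left alone.
- eraser: Loose blue and white eraser, 24 x 53 x 13 mm, on the table at the left. Origin at the centre of its underside. To be left alone.
There are look-alikes about, which are no part of the job. There is more than one size of the sample_tin; the job needs the largest.

How it is judged:
By the outcome, as a careful person would: the job done as asked, in the order asked, and still so for the second after the job is handed in, with the robot touching nothing.
It also fails if it takes over 48 s, if anything falls off the work surface, if the arm or the gripper's body presses on something with over 40 N, if the wrist force passes 120 N, or if a joint passes its speed limit or range.

## Robot

A 6-joint arm with a two-finger parallel gripper is mounted at the origin on the work surface; the furniture and walls round the work are solid. World frame = base frame: x ahead of the robot, y to its left, z up, the work surface at z = 0. Lengths are in m, angles in degrees, forces in N, time in s.
With the tool pointing down it reaches from about 0.4 to 0.825 m from the base axis. Payload 7 kg.
Tool frame: the origin (TCP) lies midway between the tips of the shut fingers; the grasp point (between the pads) lies 19 mm behind it; z points along the fingers, x is the direction in which the jaws open and shut, and the axes are right-handed (so a half turn about z gives the same grasp; the last joint's range is limited). The gripper opens to 88 mm and grips with 3 to 60 N. Pads are 19 mm wide; open, the fingers measure 130 mm over their backs; the gripper's body (78 mm by 193 mm) begins 47 mm behind the grasp point.
Start: joints at [-59.639, 20.546, 0.682, 0, -70.136, -16.507], TCP at [0.162, -0.655, 0.227] pointing down, gripper open.
Joint ranges: [-176.03, 176.03], [-82.01, 121.73], [-58.28, 71.71], [-173.87, 95.51], [-174.79, -0.11], [-173.66, 173.66]. Speed limits (degrees/s): [136.94, 136.94, 172.46, 180, 180, 180].

## Interface

Orientations are given as [roll, pitch, yaw] about the fixed x, y, z axes, in that order (R = Rz(yaw) Ry(pitch) Rx(roll)).
In Python, from plant import ctrl, vision, nets gives the robot as it stands.
- The arm moves only by the shell command python3 -m jog 'ROWS'. ROWS is text: rows parted by semicolons, each of 7 numbers parted by spaces: the turn, a rotation vector about the tool's x, y, z in units of 0.1 rad (1.0 is 0.1 rad), then the shift along the tool's x, y, z in units of 4 cm (1.0 is 4 cm), then the opening, from -1 (shut) to 1 (fully open). In form: rx ry rz x y z jaw; .... A call has 1 to 8 rows; each row shifts and turns the commanded pose from where the row before left it, along the tool's axes as they then stand; what a row does not reach is not made up. A row lasts 1/8 s, in which the tool goes at most 62.5 mm and 10.7 degrees, less where a joint would pass 70% of its speed; a pose out of reach is approached as far as the arm can. A call with a number of a shift or a turn outside -1 to 1 is refused whole. A call with a gripper value outside its range is refused whole. The fingers move at their own pace and stop on an object; the grip force is fixed at half the most. Time passes only in rows, so rows that do not move let the fingers close. It gives the time, the measured TCP pose, the force and the opening at its end, in the units of the state.
- ctrl.get_obs(): the state, without advancing time (a new reading comes with each control period).
- vision.snapshot(name): name is "scene" or "top" or "wrist"; returns (picture, depth): 400x640x3 uint8, red, green, blue; 400x640 float32, m along the optical axis (not along the pixel's ray), 0 where there is no reading.
- vision.camera_info(name): a dict with "camera_matrix" (3x3 intrinsics, pixels), "camera_from_world" (4x4, takes a point from world to camera coordinates); the wrist camera has in their place "tool_from_camera" (4x4, takes a point from camera to tool coordinates, whose origin is the TCP and whose axes are the tool frame's). Camera axes: x right, y down, z forward; pixel columns grow to the right and rows downward; lengths in m; the calibration is good to about 2 mm. A picture is of the moment at which its call begins: read the wrist's pose just before it. camera_info takes no time and is no camera call.
- ctrl.close_job(): hands the job in, once; it reports no verdict.
Trained networks look in the newest picture that a camera, given by its name, has taken for a name from the list of things; names that differ only in an ending like _2 or _b are one class to them, and where a whole thing is asked for, a point or a joint stands for the part that bears it (a point fixed in the world has none). Each returns a list of dicts, best first, with "score" (0 to 1); they miss things now and then, are a little off and sometimes report something else, mostly with a low value. They report only what shows in the picture. A call takes as long as a camera call. They do not tell look-alikes from the thing itself.
- nets.boxes_of(target, camera): "location" ([x, y, z] in m, in world coordinates, good to about 4 mm: the middle of the surface that is visible of it).
The state is a dict: "clock": time; "joint_pos": joint angles; "qvel": joint speeds; "tau": joint torques, N m; "tool_pos": TCP position; "orientation": TCP orientation; "force": force on the tool from outside, world axes, zero at the start; "moment": the same for the moment, N m; "opening": finger opening in m.
Only numpy, scipy, OpenCV 4.12 (cv2) and the standard library are available. Lean on these libraries where they do the work, as an engineer would, in place of code of your own. Each camera call takes 0.05 s, during which the arm holds its last target.

## Working session

There is one attempt and no reset: what is moved stays moved. The work goes in short steps, Python scripts to look and compute and a shell command to move; the robot and the scene stay as the last step left them, time stands still between calls to the robot, and variables do not carry over. Pictures are saved under pics/ and viewed, and the job is handed in when it is done.

```bash
ls; mkdir -p pics; cat > h.py <<'E'
import numpy as np, cv2
from plant import ctrl, vision, nets
from scipy.spatial.transform import Rotation as R
def save(cam,name):
    p,d=vision.snapshot(cam); cv2.imwrite('pics/'+name+'.png',p[:,:,::-1]); return p,d
def world(cam,d):
    i=vision.camera_info(cam);K=i["camera_matrix"];T=np.linalg.inv(i["camera_from_world"])
    K=np.array(K);v,u=np.mgrid[:d.shape[0],:d.shape[1]]
    P=np.stack([(u-K[0,2])/K[0,0]*d,(v-K[1,2])/K[1,1]*d,d,np.ones_like(d)],-1)
    return (P@T.T)[...,:3]
E
python3 - <<'E'
from h import *
np.set_printoptions(precision=4,suppress=True)
for c in ("scene","top"):
    p,d=save(c,c+"0"); np.save(c+"0.npy",world(c,d))
    for n in ("cabinet","sample_tin","sample_tin_lid","tin_lip","drawer_pull","loupe","linen_thread","tape_reel","eraser"):
        print(c,n,[(round(x["score"],2),np.round(x["location"],3).tolist()) for x in nets.boxes_of(n,c)[:4]])
o=ctrl.get_obs();print(o)
E
```

```text
pics
scene cabinet [(0.82, [0.748, 0.077, 0.154]), (0.41, [0.624, 0.096, 0.161])]
scene sample_tin [(0.77, [0.624, 0.091, 0.159])]
scene sample_tin_lid [(0.97, [0.628, 0.091, 0.164]), (0.45, [0.417, 0.022, 0.023])]
scene tin_lip [(0.84, [0.622, 0.094, 0.164]), (0.62, [0.418, 0.025, 0.028])]
scene drawer_pull [(0.2, [0.372, -0.289, 0.108])]
scene loupe [(0.68, [0.736, 0.081, 0.167])]
scene linen_thread [(0.56, [0.703, 0.179, 0.178])]
scene tape_reel [(0.96, [0.372, -0.287, 0.106])]
scene eraser []
top cabinet [(0.9, [0.697, 0.126, 0.149])]
top sample_tin [(0.98, [0.438, 0.023, 0.025]), (0.82, [0.5, 0.212, 0.024]), (0.46, [0.517, 0.071, 0.093])]
top sample_tin_lid [(0.76, [0.624, 0.093, 0.166]), (0.69, [0.5, 0.218, 0.024]), (0.58, [0.437, 0.033, 0.025])]
top tin_lip [(0.92, [0.438, 0.03, 0.026]), (0.85, [0.622, 0.095, 0.161]), (0.68, [0.496, 0.211, 0.024])]
top drawer_pull [(0.82, [0.52, 0.069, 0.095])]
top loupe [(0.52, [0.606, 0.09, 0.097]), (0.49, [0.739, 0.091, 0.173])]
top linen_thread [(0.46, [0.696, 0.187, 0.188])]
top tape_reel [(0.69, [0.368, -0.289, 0.101])]
top eraser [(0.59, [0.506, 0.383, 0.012])]
{'clock': 1.0, 'joint_pos': array([-59.638 ,  20.5455,   0.6807,   0.0013, -70.134 , -16.5071]), 'qvel': array([-0.036 ,  0.1237, -0.0253, -0.0019, -0.0137,  0.0272]), 'tau': array([ -0.    , -58.2393,  29.3311,   7.0026,   0.0126,  -0.    ]), 'tool_pos': array([ 0.1616, -0.6553,  0.2266]), 'orientation': array([-179.9992,    0.0014,  103.8554]), 'force': array([-0.215 , -0.5841, -0.567 ]), 'moment': array([ 0.0479, -0.0107,  0.0447]), 'opening': 0.0878790540800077}
```

View pics/scene0.png

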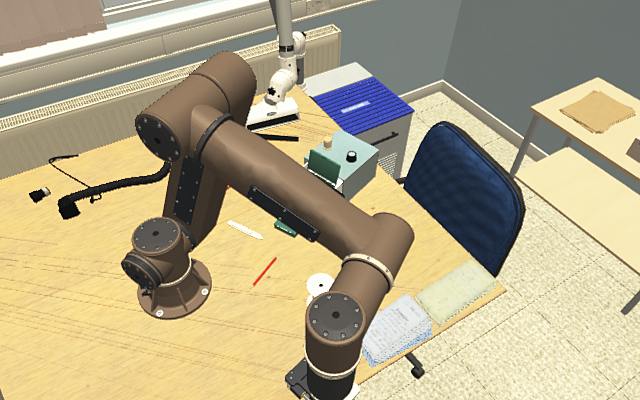

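View pics/top0.png

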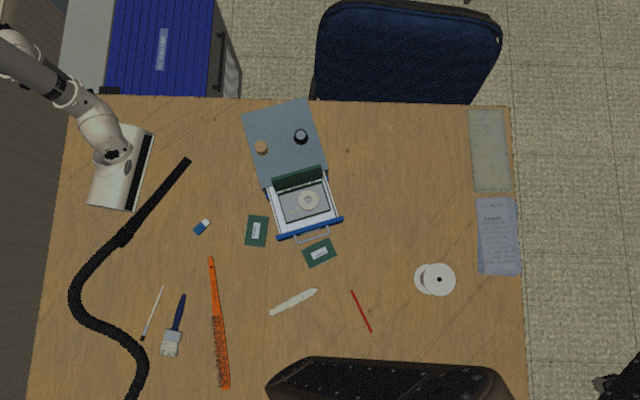

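The top view shows the cabinet (about px 285,150), turned a little, with the open drawer and tin (305,205), the raised lid (300,180), and the handle (312,238). Two small closed tins lie on the table at (257,230) and (320,252); they're look-alikes. The loupe is at (300,136) and the bobbin at (261,147).

```bash
python3 - <<'E'
from h import *
np.set_printoptions(precision=4,suppress=True)
W=np.load("top0.npy");im=cv2.imread("pics/top0.png")
m=(abs(W[...,2]-0.15)<0.006)&(W[...,0]>.55)&(W[...,0]<.9)&(W[...,1]>-.1)&(W[...,1]<.35)
n,l,st,_=cv2.connectedComponentsWithStats(m.astype(np.uint8))
k=1+np.argmax(st[1:,4]);pt=W[l==k][:,:2].astype(np.float32)
r=cv2.minAreaRect(pt*1000);print(len(pt),r,cv2.boxPoints(r))
big=cv2.resize(im[90:280,220:370],None,fx=4,fy=4,interpolation=cv2.INTER_CUBIC);cv2.imwrite("pics/crop.png",big)
# blue front
hsv=cv2.cvtColor(im,cv2.COLOR_BGR2HSV)
b=(hsv[...,0]>100)&(hsv[...,0]<125)&(hsv[...,1]>150)&(W[...,2]>.09)&(W[...,2]<.16)&(W[...,0]<.6)&(W[...,0]>.4)&(abs(W[...,1])<.25)
q=W[b];print(len(q),q.mean(0)); rr=cv2.minAreaRect((q[q[:,2]>.115][:,:2]*1000).astype(np.float32));print(rr,cv2.boxPoints(rr),q[:,2].max())
g=(hsv[...,0]>60)&(hsv[...,0]<95)&(hsv[...,1]>90)&(W[...,2]>.1)&(W[...,0]>.55)&(W[...,0]<.72)
q=W[g];print("lid",len(q));
for lo in np.arange(.12,.22,.01):
  s=q[(q[:,2]>=lo)&(q[:,2]<lo+.01)]
  if len(s):print(lo,len(s),s.mean(0),s[:,1].min(),s[:,1].max())
E
```

```text
4588 ((731.4609375, 134.61666870117188), (221.8988494873047, 189.95639038085938), 18.51650619506836) [[596.0922 189.443 ]
 [656.4181   9.3202]
 [866.8297  79.7904]
 [806.5038 259.9131]]
312 [0.4967 0.0563 0.1409]
((496.8360595703125, 56.586936950683594), (11.664901733398438, 183.80938720703125), 18.636194229125977) [[461.9406 141.809 ]
 [520.6783 -32.3627]
 [531.7316 -28.6351]
 [472.9938 145.5366]] 0.14865219767109483
lid 321
0.12 6 [0.6178 0.0929 0.1277] 0.05465450791339278 0.12196892905709691
0.13 27 [0.6174 0.0956 0.1341] 0.03034615392826945 0.15038488284078416
0.14 26 [0.6217 0.0902 0.1441] 0.0304669153095203 0.14706319060245396
0.15000000000000002 24 [0.6228 0.0937 0.1545] 0.03064822556391828 0.15393634141393012
0.16000000000000003 25 [0.6279 0.1111 0.1651] 0.0387179860359035 0.5525587605022101
0.17000000000000004 23 [0.6272 0.0942 0.1747] 0.03620915567064128 0.1522786672655104
0.18000000000000005 24 [0.6335 0.2031 0.184 ] 0.033746215259579555 0.5793643978319059
0.19000000000000006 8 [0.6539 0.3237 0.1976] 0.03654802284275655 0.586274789571054
0.20000000000000007 122 [0.6298 0.1049 0.2043] 0.0338448511498983 0.5732018936315857
```

View pics/crop.png

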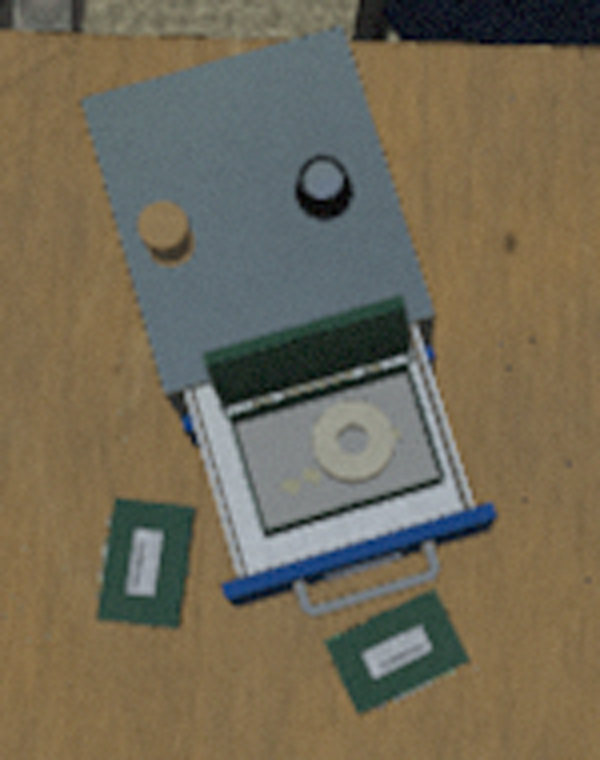

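```bash
python3 -m jog '0 0 -0.4 0 0 -0.6 -1; 0 0 -0.41 0 0 -0.6 -1; 0 0 0 0.37 0.48 -0.6 -1; 0 0 0 0.74 0.96 0 -1; 0 0 0 0.74 0.96 0 -1; 0 0 0 0.74 0.96 0 -1; 0 0 0 0.74 0.96 0 -1; 0 0 0 0.74 0.96 0 -1'
```

```text
clock: 2.0
tool_pos: [0.3109, -0.4326, 0.2988]
orientation: [180.0, 0.0, 108.5]
force: [0.5, -0.1, -0.4]
opening: 0.0132
```

```bash
python3 -m jog '0 0 0 0.74 0.96 0 -1; 0 0 0 0.74 0.96 0 -1; 0 0 0 0.74 0.96 0 -1; 0 0 0 0.74 0.96 0 -1; 0 0 0 0.74 0.96 0 -1; 0 0 0 0.74 0.96 0 -1; 0 0 0 0.37 0.48 0 -1; 0 0 0 0 0 0 -1'
```

```text
clock: 3.0
tool_pos: [0.4866, -0.171, 0.2985]
orientation: [-180.0, -0.0, 108.6]
force: [-0.8, 0.7, 0.1]
opening: 0.0002
```

```bash
python3 -m jog '0 0 0 0.75 0.96 0 -1; 0 0 0 0.75 0.96 0 -1; 0 0 0 0.75 0.96 0 -1; 0 0 0 0.75 0.96 0 -1; 0 0 0 0.75 0.96 0 -1; 0 0 0 0.75 0.96 0 -1; 0 0 0 0.73 0.94 0 -1; 0 0 0 0 0 0 -1'
python3 - <<'E'
from h import *
np.set_printoptions(precision=4,suppress=True)
o=ctrl.get_obs();print(o["tool_pos"],o["orientation"])
p,d=save("wrist","w1");save("scene","s1")
i=vision.camera_info("wrist");K=np.array(i["camera_matrix"]);T=np.array(i["tool_from_camera"])
v,u=np.mgrid[:400,:640];P=np.stack([(u-K[0,2])/K[0,0]*d,(v-K[1,2])/K[1,1]*d,d],-1)
P=P@T[:3,:3].T+T[:3,3]
Rt=R.from_euler("xyz",o["orientation"],degrees=True).as_matrix()
P=P@Rt.T+o["tool_pos"]
a=np.radians(18.5);q=P-[.626,.0994,0]
C=np.stack([q[...,0]*np.cos(a)+q[...,1]*np.sin(a),-q[...,0]*np.sin(a)+q[...,1]*np.cos(a),P[...,2]],-1)
np.save("w1.npy",C)
hsv=cv2.cvtColor(p,cv2.COLOR_RGB2HSV)
g=(hsv[...,0]>60)&(hsv[...,0]<95)&(hsv[...,1]>90)&(C[...,2]>.1)&(d>0)&(abs(C[...,1])<.08)&(abs(C[...,0])<.13)
s=C[g];print(len(s))
for lo in np.arange(.11,.22,.01):
  t=s[(s[:,2]>=lo)&(s[:,2]<lo+.01)]
  if len(t):print(round(lo,2),len(t),np.median(t,0),t[:,1].min(),t[:,1].max(),t[:,0].min(),t[:,0].max())
E
```

```text
clock: 4.0
tool_pos: [0.6747, 0.1127, 0.2968]
orientation: [-179.9, 0.0, 108.6]
force: [-0.6, -0.2, -0.5]
opening: 0.0004
[0.6747 0.1127 0.2968] [-179.8867    0.0025  108.5861]
0
```

View pics/w1.png

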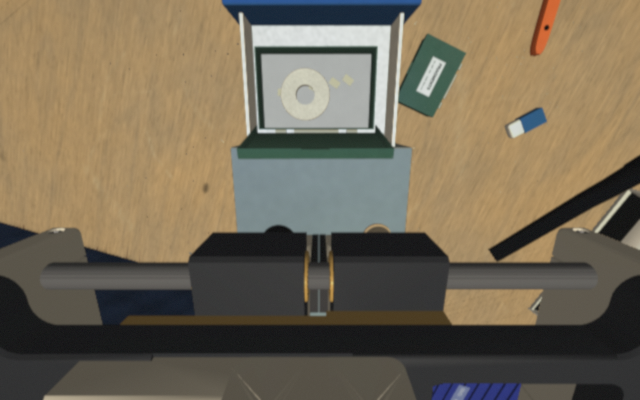

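View pics/s1.png

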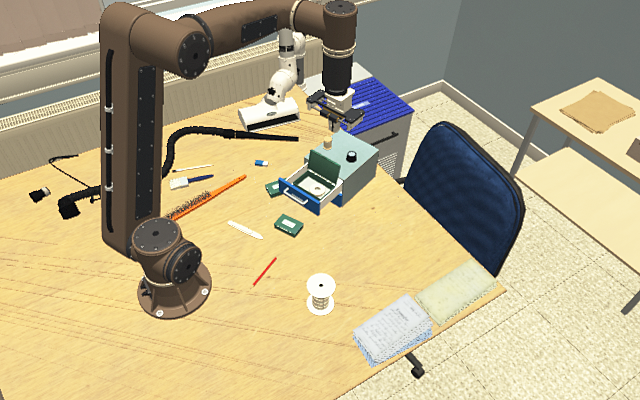

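The wrist view looks down on the open tin (318,90). The lid's upper edge runs along row ~150, from col 233 to 393. The fingers (318,280) are behind the lid, with the loupe and bobbin just behind the fingers.

```bash
python3 - <<'E'
import numpy as np
np.set_printoptions(precision=3,suppress=True)
C=np.load("w1.npy")
for r in range(126,172,3): print(r,C[r,280],C[r,350])
print("edge",C[153,230:245:3],C[153,385:400:3])
print(C[232,270:290:6],C[228,370:385:6])
E
```

```text
126 [-0.018 -0.05   0.087] [-0.018  0.037  0.086]
129 [-0.015 -0.046  0.119] [-0.015  0.033  0.119]
132 [-0.012 -0.046  0.121] [-0.012  0.033  0.121]
135 [-0.009 -0.045  0.13 ] [-0.009  0.032  0.131]
138 [-0.006 -0.043  0.142] [-0.006  0.031  0.143]
141 [-0.004 -0.042  0.154] [-0.004  0.03   0.153]
144 [-0.001 -0.04   0.164] [-0.001  0.029  0.165]
147 [ 0.001 -0.039  0.176] [0.001 0.028 0.175]
150 [ 0.001 -0.035  0.206] [0.001 0.024 0.206]
153 [ 0.003 -0.035  0.208] [0.003 0.025 0.206]
156 [ 0.006 -0.035  0.207] [0.006 0.025 0.207]
159 [ 0.008 -0.035  0.206] [0.008 0.025 0.206]
162 [ 0.018 -0.043  0.15 ] [0.018 0.031 0.151]
165 [ 0.021 -0.043  0.152] [0.021 0.031 0.152]
168 [ 0.024 -0.043  0.151] [0.024 0.031 0.151]
171 [ 0.028 -0.043  0.152] [0.028 0.031 0.15 ]
edge [[ 0.024 -0.14   0.001]
 [ 0.009 -0.091  0.153]
 [ 0.009 -0.088  0.151]
 [ 0.003 -0.07   0.206]
 [ 0.003 -0.067  0.207]] [[0.003 0.054 0.207]
 [0.003 0.057 0.208]
 [0.003 0.06  0.206]
 [0.009 0.076 0.151]
 [0.009 0.08  0.149]]
[[ 0.092 -0.054  0.164]
 [ 0.09  -0.047  0.167]
 [ 0.091 -0.041  0.165]
 [ 0.093 -0.035  0.159]] [[0.09  0.055 0.155]
 [0.088 0.06  0.162]
 [0.088 0.066 0.161]]
```

```bash
python3 -m jog '0 0 0 0 0 1 -1; 0 0 0 0 0 1 -1; 0 0 0 0 0 0.97 -1; 0 0 0 0 -0.4 0 -1; 0 0 0 0 -0.4 0 -1; 0 0 0 0 -0.25 0 -1; 0 0 0 0 -0.25 0 -1; 0 0 0 0 0 0 -1'
python3 - <<'E'
from h import *
o=ctrl.get_obs();print(o["force"],o["tool_pos"])
save("wrist","w2");p,d=save("scene","s2");cv2.imwrite('pics/s2c.png',cv2.resize(p[80:240,250:420,::-1],None,fx=4,fy=3.5))
E
```

```text
clock: 5.1
tool_pos: [0.6239, 0.0944, 0.1806]
orientation: [179.9, -0.0, 108.5]
force: [0.6, 0.2, 0.6]
opening: 0.0005
[0.60505703 0.2253447  0.55767547] [0.62394213 0.0944297  0.18060418]
```

View pics/w2.png

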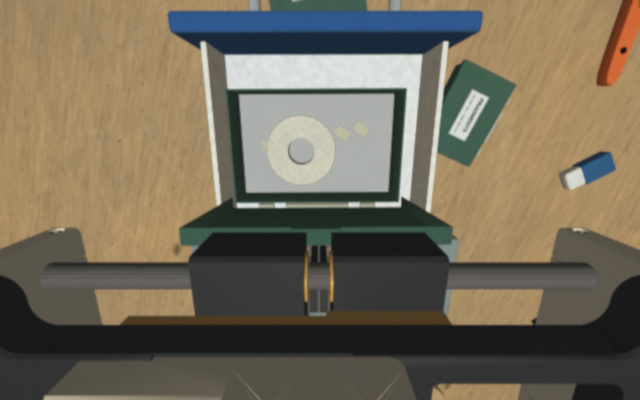

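View pics/s2c.png

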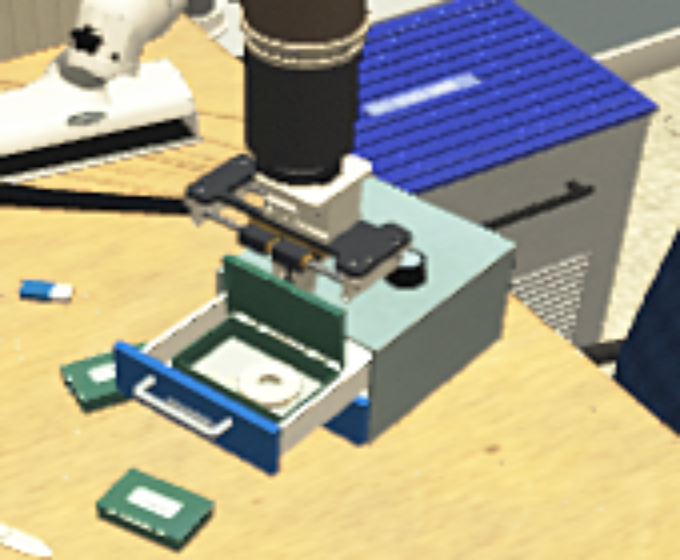

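The lid is now about upright against the fingers (lid edge at row 235 in the wrist view). Next I follow the arc over and down.

```bash
python3 -m jog '0 0 0 0 -0.22 0.08 -1; 0 0 0 0 -0.22 0.08 -1; 0 0 0 0 -0.24 0.11 -1; 0 0 0 0 -0.24 0.12 -1; 0 0 0 0 -0.18 0.18 -1; 0 0 0 0 -0.18 0.2 -1; 0 0 0 0 -0.08 0.17 -1; 0 0 0 0 -0.08 0.18 -1'
python3 - <<'E'
from h import *
o=ctrl.get_obs();print(o["force"],o["tool_pos"])
save("wrist","w3");p,d=save("scene","s3");cv2.imwrite('pics/s3c.png',cv2.resize(p[80:240,250:420,::-1],None,fx=4,fy=3.5))
E
```

```text
clock: 6.2
tool_pos: [0.5695, 0.0762, 0.1343]
orientation: [-180.0, 0.0, 108.5]
force: [0.4, 0.2, -0.3]
opening: 0.0002
[ 0.4356775   0.21315367 -0.30606233] [0.56947352 0.07620636 0.13433416]
```

View pics/w3.png

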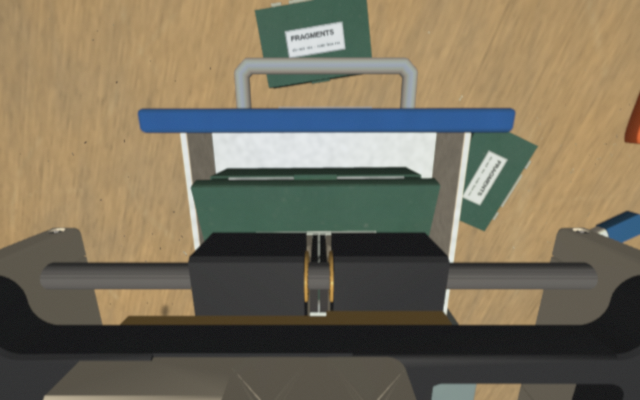

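View pics/s3c.png

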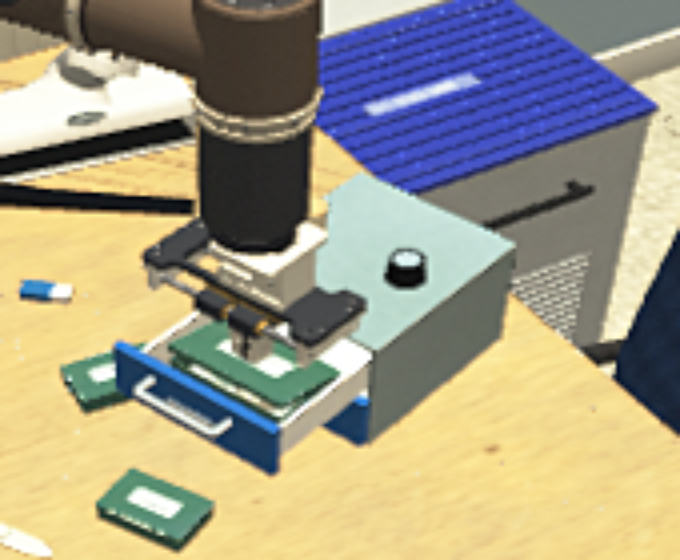

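The lid is nearly shut, about 15° open, with the gap visible at rows 165-180 in the wrist view. I'll follow it down to z ≈ 0.120.

```bash
python3 -m jog '0 0 0 0 -0.04 0.13 -1; 0 0 0 0 -0.04 0.13 -1; 0 0 0 0 0 0.1 -1; 0 0 0 0 0 0 -1'
```

```text
clock: 6.8
tool_pos: [0.5669, 0.0754, 0.1206]
orientation: [180.0, 0.0, 108.5]
force: [0.1, -0.1, 0.5]
opening: 0.0002
```

```bash
python3 -m jog '0 0 0 0 0 0.04 -1; 0 0 0 0 0 0 -1'; python3 -m jog '0 0 0 0 0 -0.3 -1; 0 0 0 0 0 -0.9 -1; 0 0 0 0 0 -0.9 -1; 0 0 0 0 -0.9 -0.8 -1;  0 0 0 0 -1 0 -1;  0 0 0 0 -1 0 -1; 0 0 0 0 -1 0 -1; 0 0 0 0 0 0 -1'
python3 - <<'E'
from h import *
o=ctrl.get_obs();print(o["force"],o["tool_pos"])
save("wrist","w4");p,d=save("scene","s4");cv2.imwrite('pics/s4c.png',cv2.resize(p[80:240,250:420,::-1],None,fx=4,fy=3.5))
p,d=save("top","t4");np.save("t4.npy",world("top",d));cv2.imwrite('pics/t4c.png',cv2.resize(p[90:280,220:370,::-1],None,fx=4,fy=3))
E
```

```text
clock: 7.05
tool_pos: [0.5681, 0.0757, 0.1204]
orientation: [179.8, 0.0, 108.5]
force: [-0.9, 0.6, 9.5]
opening: 0.0008
clock: 8.05
tool_pos: [0.4167, 0.025, 0.2358]
orientation: [179.9, -0.0, 108.5]
force: [0.7, -0.1, 0.4]
opening: 0.0004
[ 0.66874742 -0.11702883  0.41273798] [0.41672987 0.02499931 0.23576829]
```

View pics/s4c.png

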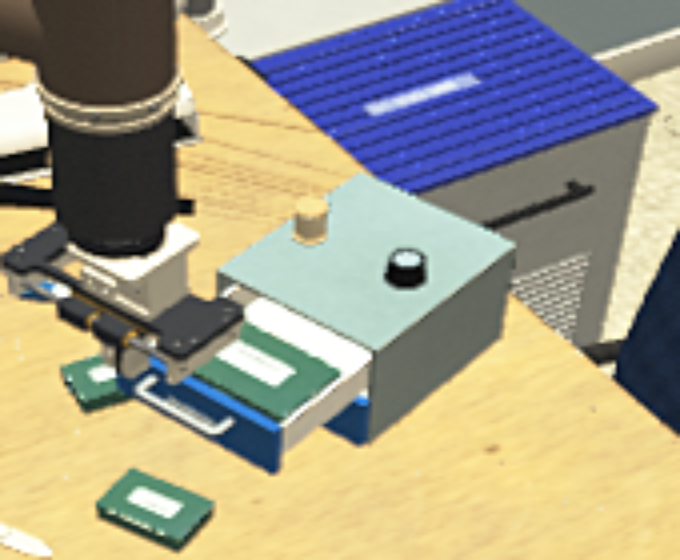

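View pics/t4c.png

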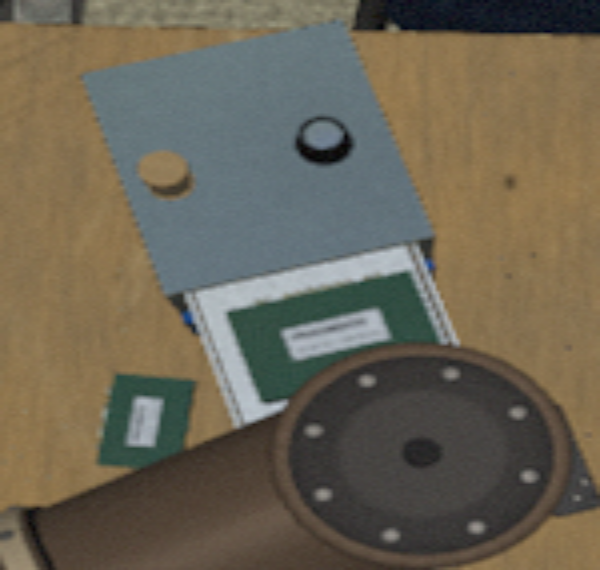

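The lid lies flat with its label up: (255,360) in the scene crop and (335,335) in the top crop. I'll check the heights and the drawer position.

```bash
python3 - <<'E'
from h import *
np.set_printoptions(precision=4,suppress=True)
W=np.load("t4.npy");im=cv2.imread("pics/t4.png");hsv=cv2.cvtColor(im,cv2.COLOR_BGR2HSV)
a=np.radians(18.5)
def cab(P):
    q=P-[.626,.0994,0];return np.stack([q[...,0]*np.cos(a)+q[...,1]*np.sin(a),-q[...,0]*np.sin(a)+q[...,1]*np.cos(a),P[...,2]],-1)
C=cab(W)
g=(hsv[...,0]>60)&(hsv[...,0]<95)&(hsv[...,1]>60)&(C[...,0]<.02)&(C[...,0]>-.14)&(abs(C[...,1])<.09)&(C[...,2]>.09)
s=C[g];print(len(s),s.min(0),s.max(0),np.linalg.lstsq(np.c_[s[:,:2],np.ones(len(s))],s[:,2],rcond=None)[0])
p=cv2.imread("pics/w4.png");
for c in ("scene","top"):
  print(c,[(round(x["score"],2),cab(np.array(x["location"]))) for x in nets.boxes_of("drawer_pull",c)[:2]])
print([(n,nets.boxes_of(n,"top")[:1]) for n in ("loupe","linen_thread")])
E
```

```text
855 [-0.1037 -0.0701  0.111 ] [-0.0164  0.0596  0.124 ] [0.0009 0.0019 0.1184]
scene [(0.61, array([-0.1109, -0.0208,  0.1117]))]
top [(0.65, array([-0.006 ,  0.0291,  0.0858])), (0.48, array([-0.0493,  0.0029,  0.1212]))]
[('loupe', [{'location': [0.7408, 0.0902, 0.1777], 'score': 0.53}]), ('linen_thread', [{'location': [0.6951, 0.1883, 0.1911], 'score': 0.67}])]
```

View pics/w4.png

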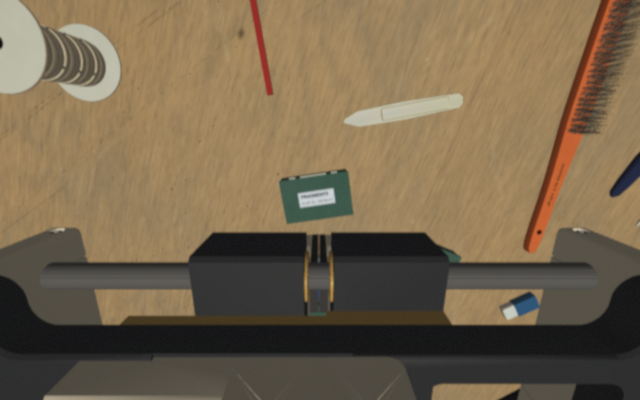

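The lid is flat: the plane slope is under 0.002 and its top is at z ≈ 0.119. Next, go down in front of the handle and push it slowly.

```bash
python3 -m jog '0 0 0 0 0 0.9 -1; 0 0 0 0 0 1 -1; 0 0 0 0 0 0.8 -1; 0 0 0 0 0 0.37 -1; 0 0 0 0 0.4 0 -1; 0 0 0 0 0.4 0 -1; 0 0 0 0 0.15 0 -1; 0 0 0 0 0.1 0 -1' && python3 -m jog '0 0 0 0 0.12 0 -1; 0 0 0 0 0.15 0 -1; 0 0 0 0 0.15 0 -1; 0 0 0 0 0.15 0 -1; 0 0 0 0 0.15 0 -1; 0 0 0 0 0.15 0 -1; 0 0 0 0 0.15 0 -1; 0 0 0 0 0.15 0 -1'
python3 - <<'E'
from h import *
o=ctrl.get_obs();print(o["force"],o["tool_pos"])
save("wrist","w5");p,d=save("scene","s5");cv2.imwrite('pics/s5c.png',cv2.resize(p[80:240,250:420,::-1],None,fx=4,fy=3.5))
E
```

```text
clock: 9.4
tool_pos: [0.4593, 0.0394, 0.1124]
orientation: [180.0, -0.0, 108.5]
force: [0.2, 0.2, -0.5]
opening: 0.0009
clock: 10.4
tool_pos: [0.5034, 0.0541, 0.1121]
orientation: [-180.0, 0.0, 108.5]
force: [-0.7, -1.0, 0.8]
opening: 0.0004
[-0.66410209 -1.04147828  0.84167546] [0.50338464 0.05410815 0.11214193]
```

View pics/s5c.png

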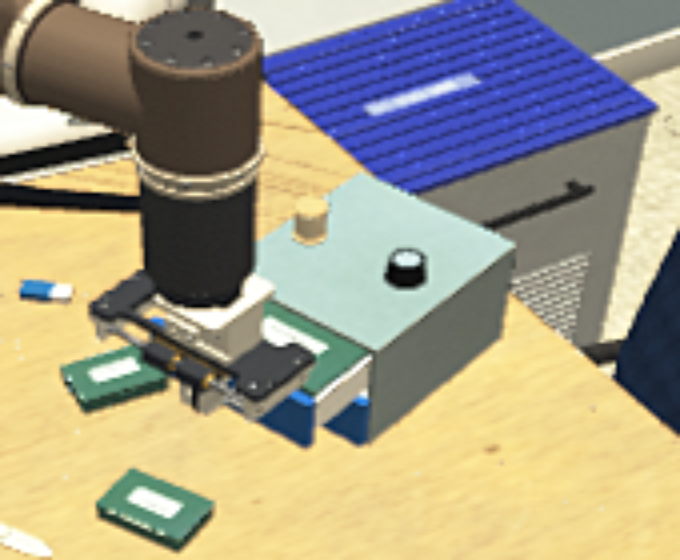

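The drawer is moving in, with the tin still shut inside it (310,350). I'll carry on.

```bash
python3 -m jog '0 0 0 0 0.15 0 -1; 0 0 0 0 0.15 0 -1; 0 0 0 0 0.15 0 -1; 0 0 0 0 0.15 0 -1; 0 0 0 0 0.15 0 -1; 0 0 0 0 0.15 0 -1; 0 0 0 0 0.15 0 -1; 0 0 0 0 0.15 0 -1' && python3 -m jog '0 0 0 0 0.15 0 -1; 0 0 0 0 0.15 0 -1; 0 0 0 0 0.12 0 -1; 0 0 0 0 0.1 0 -1; 0 0 0 0 0.08 0 -1; 0 0 0 0 0.06 0 -1; 0 0 0 0 0.06 0 -1; 0 0 0 0 0 0 -1'
python3 - <<'E'
from h import *
o=ctrl.get_obs();print(o["force"],o["tool_pos"])
p=o["tool_pos"]-[.626,.0994,0];print(p[0]*.9483+p[1]*.3173)
E
```

```text
clock: 11.5
tool_pos: [0.5489, 0.0694, 0.1121]
orientation: [-180.0, -0.0, 108.5]
force: [-2.4, 0.8, -0.3]
opening: 0.0005
clock: 12.5
tool_pos: [0.5763, 0.0784, 0.1123]
orientation: [180.0, 0.0, 108.5]
force: [-0.1, -0.4, -0.6]
opening: 0.0006
[-0.11235977 -0.41893883 -0.62623879] [0.57629242 0.07843586 0.11229171]
-0.05378961469404481
```

Advance in 1–2 mm steps until the force shows the stop.

```bash
python3 -m jog '0 0 0 0 0.05 0 -1; 0 0 0 0 0.05 0 -1; 0 0 0 0 0.04 0 -1'; python3 -m jog '0 0 0 0 0.03 0 -1; 0 0 0 0 0 0 -1'
```

```text
clock: 12.88
tool_pos: [0.5813, 0.0801, 0.1123]
orientation: [180.0, 0.0, 108.5]
force: [-1.9, -1.2, 0.3]
opening: 0.0009
clock: 13.12
tool_pos: [0.5826, 0.0806, 0.1123]
orientation: [180.0, 0.0, 108.5]
force: [-0.7, -0.7, 0.2]
opening: 0.0003
```

```bash
python3 -m jog '0 0 0 0 0.04 0 -1; 0 0 0 0 0.03 0 -1'; python3 -m jog '0 0 0 0 0.03 0 -1; 0 0 0 0 0.02 0 -1'
python3 - <<'E'
from h import *
p,d=save("scene","s6");cv2.imwrite('pics/s6c.png',cv2.resize(p[80:240,250:420,::-1],None,fx=4,fy=3.5))
E
```

```text
clock: 13.38
tool_pos: [0.5835, 0.0808, 0.1121]
orientation: [-179.8, 0.0, 108.5]
force: [-9.8, -1.0, 6.3]
opening: 0.0002
clock: 13.62
tool_pos: [0.5835, 0.0807, 0.1118]
orientation: [-179.6, 0.0, 108.5]
force: [-14.1, -2.3, 11.4]
opening: 0.0006
```

View pics/s6c.png

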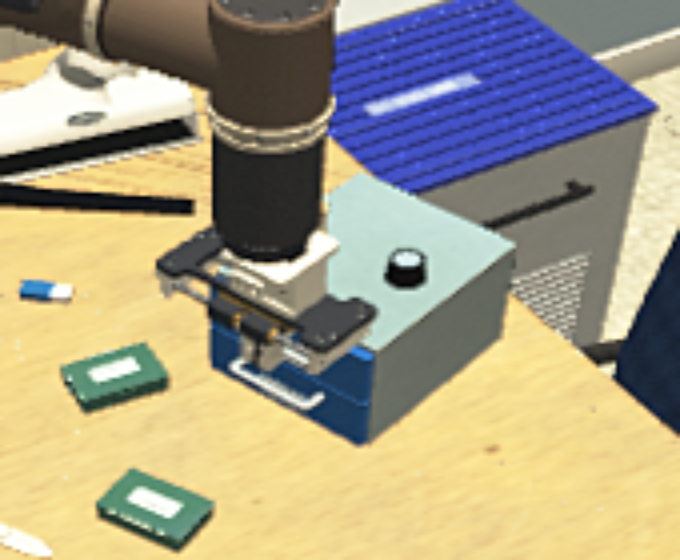

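The blue front is flush with the lower drawer and the push has reached the stop. Back off straight, then lift.

```bash
python3 -m jog '0 0 0 0 -0.1 0 -1; 0 0 0 0 -0.3 0 -1; 0 0 0 0 -0.6 0 -1; 0 0 0 0 -0.9 0 -1; 0 0 0 0 -0.9 -0.6 -1; 0 0 0 -0.8 0 -1 -1; 0 0 0 -1 0 -1 -1; 0 0 0 -1 0 -0.5 -1' && python3 -m jog '0 0 0 -1 0 0 -1; 0 0 0 -1 -0.3 0 -1; 0 0 0 -1 -0.3 0 -1; 0 0 0 -1 0 0 -1; 0 0 0 0 0 0 -1'
python3 - <<'E'
from h import *
np.set_printoptions(precision=4,suppress=True)
p,d=save("scene","s7");cv2.imwrite('pics/s7c.png',cv2.resize(p[80:240,250:420,::-1],None,fx=4,fy=3.5))
p,d=save("top","t7");cv2.imwrite('pics/t7c.png',cv2.resize(p[80:280,180:370,::-1],None,fx=4,fy=3))
W=world("top",d);q=W-[.626,.0994,0];a=np.radians(18.5)
X=q[...,0]*np.cos(a)+q[...,1]*np.sin(a);Y=-q[...,0]*np.sin(a)+q[...,1]*np.cos(a)
hsv=cv2.cvtColor(p,cv2.COLOR_RGB2HSV)
b=(hsv[...,0]>100)&(hsv[...,0]<125)&(hsv[...,1]>150)&(W[...,2]>.1)&(abs(Y)<.1)&(abs(X)<.05)
print(b.sum(),X[b].min(),X[b].max(),X[b].mean())
for n in ("loupe","linen_thread","tape_reel","eraser"):print(n,[np.round(x["location"],3) for x in nets.boxes_of(n,"top")[:2]])
print(ctrl.get_obs()["force"])
E
```

```text
clock: 14.68
tool_pos: [0.5172, -0.0605, 0.2391]
orientation: [179.7, 0.0, 108.6]
force: [1.1, 0.7, -0.7]
opening: 0.0005
clock: 15.3
tool_pos: [0.5443, -0.2212, 0.2356]
orientation: [-180.0, 0.0, 108.3]
force: [-0.9, 0.1, -0.7]
opening: 0.0005
283 -0.01229687357986552 0.0018176058833041346 -0.006446569152857196
loupe [array([0.741, 0.089, 0.176])]
linen_thread [array([0.699, 0.187, 0.191])]
tape_reel [array([ 0.37 , -0.288,  0.102])]
eraser [array([0.503, 0.379, 0.015])]
[-0.1608 -0.2283 -0.2888]
```

View pics/s7c.png

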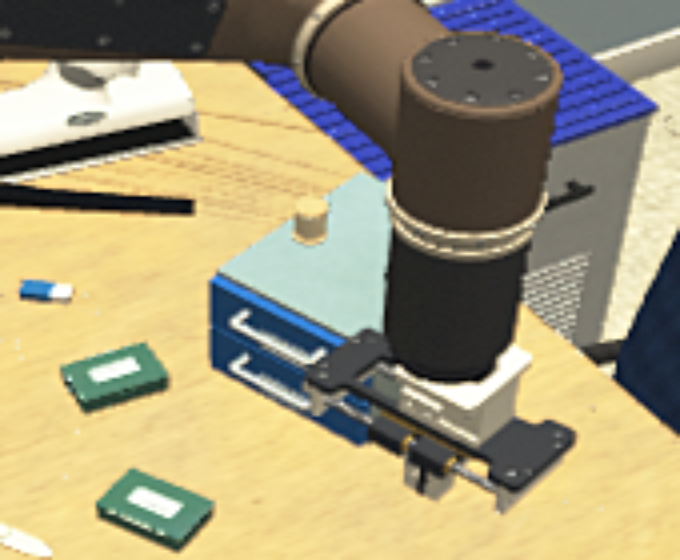

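View pics/t7c.png

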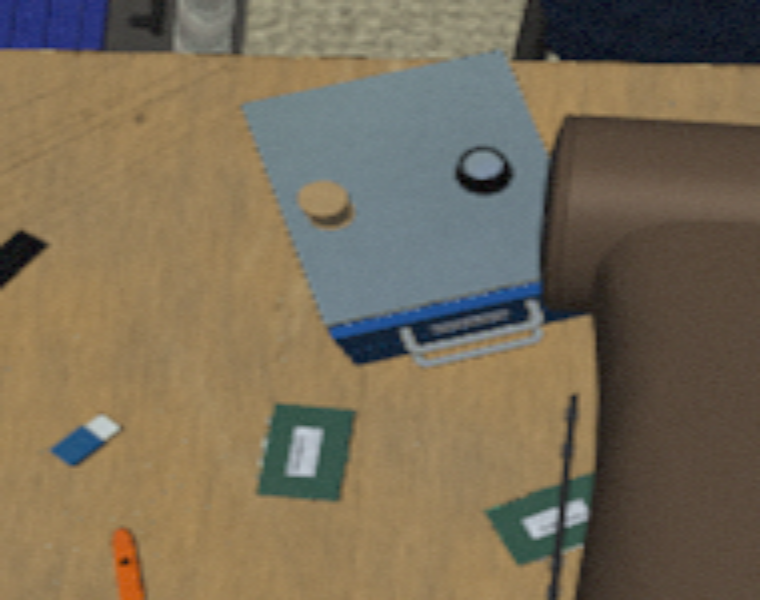

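The drawer is home: the blue front measures x −12 to +2 mm, touching the shell (top crop, about 440,310). The bobbin, loupe, eraser and reel are where they were, and the arm is clear.

```bash
python3 -c "
from plant import ctrl
print(ctrl.close_job())"
```

```text
the job is handed in; nothing more can be done
None
```

I put the tin away as asked and handed the job in at about 16 s of the 48 s allowed. With the fingers closed, I pushed the green tin's lid over from behind and followed it down until it was shut. Then I pushed the top drawer home by its handle and moved the arm clear.

- **Lid:** before I pushed the drawer, the lid measured flat (slope under 0.002) with its top about 119 mm above the table. Its nominal shut height is 120 mm. I couldn't see it once the drawer was closed, but it still looked shut in the picture part-way in.
- **Drawer:** the outer face of the blue front measured 12 mm in front of the shell, which is fully home. The push force rose only at the stop, to about 18 N in all.
- **Other things:** the loupe, thread, reel and eraser are within about 5 mm of where they were first found, which is about the accuracy of the networks. The two small look-alike tins look unmoved in the pictures.
- **Checks that disagreed:** after I shut the lid, the networks gave wrong positions for the handle. I used the position worked out from the blue front's depth reading instead, and the fingers met the stop within about 1.5 mm of where that predicted. At the stop, the wrist also read about 11 N vertically, which I didn't explain. It was gone once I backed off.

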